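Set a screw height stop to a sample blank, out of its backlash

ROBOT

A 7-joint arm with a two-finger parallel gripper is mounted at the origin on a cart in front of the work surface, level with it; the furniture and walls round the work are solid. World frame = base frame: x ahead of the robot, y to its left, z up, the work surface at z = 0. Lengths are in m, angles in rad, forces in N, time in s.
With the tool pointing down it reaches from about 0.4 to 0.85 m from the base axis. Payload 4.5 kg.
Tool frame: the origin (TCP) lies where the fingers leave the gripper's body, on its centre line; the fingertips stand 64 mm ahead of it and the grasp point (between the pads) lies 45 mm ahead of it; z points along the fingers, y is the line along which they close (so a half turn about z gives the same grasp; the last joint's range is limited). The gripper opens to 88 mm and grips with 3 to 60 N. Pads are 18 mm wide; open, the fingers measure 123 mm over their backs; the gripper's body (75 mm by 187 mm) begins 45 mm behind the grasp point.
Start: joints at [1.211, 0.689, -0.195, 1.565, 0.157, 0.902, -0.215], TCP at [0.24, -0.577, 0.303] pointing down, gripper open.
Joint ranges: [-3.01, 3.01], [-0.46, 2.08], [-1.47, 1.51], [0.13, 2.56], [-1, 4.14], [0.04, 2.09], [-2.66, 2.66]. Speed limits (rad/s): [2.57, 2.57, 3.14, 3.14, 3.14, 3.14, 3.14].

INTERFACE

Orientations are given as a unit quaternion [x, y, z, w].
In Python, from plant import r gives the robot as it stands.
- The arm moves only by the tool play_rows, never from a script. Its arguments are lists of equal length, an entry for each row: "translation": the shift along the tool's x, y, z in m, a list of three; "delta_rot": the turn, a rotation vector about the tool's x, y, z in degrees, a list of three; "grip": the opening, from -1 (shut) to 1 (fully open). In form: {"translation": [[x, y, z], ...], "delta_rot": [[rx, ry, rz], ...], "grip": [grip, ...]}. A call has 1 to 20 rows; each row shifts and turns the commanded pose from where the row before left it, along the tool's axes as they then stand; what a row does not reach is not made up. A row lasts 1/8 s, in which the tool goes at most 62.5 mm and 10.7 degrees, less where a joint would pass 70% of its speed; a pose out of reach is approached as far as the arm can. A call with a gripper value outside its range is refused whole. The fingers move at their own pace and stop on an object; "squeeze" is the grip in N (left out, the last holds). Time passes only in rows, so rows that do not move let the fingers close. It gives the time, the measured TCP pose, the force, the opening and the grip force at its end, in the units of the state.
- r.get_state(): the state, without advancing time (a new reading comes with each control period).
- r.snapshot(name): name is "scene" or "top" or "wrist"; returns the picture (384x512x3 uint8, blue, green, red); there is no depth.
- r.get_calibration(name): a dict with "intrinsics" (3x3 intrinsics, pixels), "eye" and "rotation" of the camera in the world. Camera axes: x right, y up, looking along -z (the intrinsics and any distortion apply to the point x, -y, -z); pixel columns grow to the right and rows downward; lengths in m; the calibration is good to about 2 mm. A picture is of the moment at which its call begins: read the wrist's pose just before it. get_calibration takes no time and is no camera call; for the wrist camera it gives the pose at the moment of the call.
- r.finish_job(): hands the job in; it is judged then, once.
Trained networks look in the newest picture that a camera, given by its name, has taken for a name from the list of things; names that differ only in an ending like _2 or _b are one class to them, and where a whole thing is asked for, a point or a joint stands for the part that bears it (a point fixed in the world has none). Each returns a list of dicts, best first, with "confidence" (0 to 1); they miss things now and then, are a little off and sometimes report something else, mostly with a low value. They report only what shows in the picture. A call takes as long as a camera call.
- r.look_for(camera, target): "point" ([x, y, z] in m, in world coordinates, good to about 4 mm: the middle of the surface that is visible of it).
- r.silhouettes(camera, target): "pixels" (384x512 bool, what is visible of it).
The state is a dict: "clock": time; "q": joint angles; "qd": joint speeds; "joint_torque": joint torques, N m; "tool_pos": TCP position; "eef_rot": TCP orientation; "contact_force": force on the tool from outside, world axes, zero at the start; "moment": the same for the moment, N m; "opening": opening from 0.0 (shut) to 1.0 (fully open); "finger_force": force on a finger pad.
Only numpy, scipy, OpenCV 4.12 (cv2) and the standard library are available. Lean on these libraries where they do the work, as an engineer would, in place of code of your own. Each camera call takes 0.05 s, during which the arm holds its last target. There are 200 camera calls.

TASK

Set the height stop to the sample blank. Its screw is worn and has play, so first wind the foot up past the blank's thickness, to at least 2 mm higher; then lay the blank flat on the anvil under the raised foot, slid gently home against the fence, and let go of it. Come back down on it with the knob until the play is taken up and the foot nips the blank with about 25 N (never over 60 N), moving the foot by its knob alone and leaving the things around where they are.

Things in the scene. Friction and masses are not known exactly. Their poses are not given: they have to be found in the camera images.
- height_stop: Bench height stop, a grey C-frame bolted down (base 162 x 64 x 12 mm). Origin on the bench under the anvil's centre; x points from the anvil to the column, y along the fence, z up. Throat open to -x. Column and bearing block: x 79 to 131, y -28 to 28 mm, up to z 124 mm. Fence: steel strip beside the anvil, its face at x = +10 mm, y -16 to 16 mm, top at z 30 mm.
- anvil (a point): Centre of the top of the anvil, a steel pad 32 x 32 mm, 20 mm above the bench; axes as the height stop's. The blank lies along y; home against the fence its centre line is over this point.
- foot: Carriage with an arm 18 mm wide reaching to -x over the anvil, a round foot 16 mm across at its end. Origin: centre of the foot's flat lower face, straight above the anvil point; z up. Arm top 24 mm, carriage block (x 77 to 117, y -27 to 27 mm) top 34 mm above the origin. It moves only up and down, starts 15 to 18 mm above the anvil and stays where left (rubs with 6 N).
- knob: Black bar knob on top of the screw, 97 mm from the anvil point along +x of the height stop. Origin on its axis, 124 mm above the bench; x along the bar (50 mm long, 14 mm thick, 16 to 40 mm above the origin), z up. Counter-clockwise from above raises the foot. Turns from -2.4 to +3.6 rad (0: bar along x of the height stop); starts within 0.5 rad of 0. Rubs with 0.2 N m; holds where left.
- knob_grip (a point): On the knob's axis at mid-height of the bar, 152 mm above the bench: grip here across the 14 mm. The foot moves 4.0 mm per rad; at each change of direction 0.75 rad is play in which the foot stands still. Moving the foot takes 0.02 N m more than the play; 10 N between foot and blank add 0.04 N m when winding down. About 0.06 rad past first touch gives 10 N.
- blank: The sample: a square reddish wooden pen blank, 20 x 130 x 20 mm, 50 g, lying loose on the bench to the right of the height stop. Origin at the centre of its underside, y along its length, z up.
- live_centre: Bystander: spare revolving lathe centre, steel, standing on its cup, 33 mm across, 52 mm high. Origin at the centre of its underside.
- ferrule: Bystander: plain brass ferrule, 33 mm across, 14 mm high. Origin at the centre of its underside.
- chuck_key: Bystander: T-handled chuck key lying flat, 85 x 84 x 11 mm. Origin at the centre of its underside.
- tape_roll: Bystander: roll of masking tape lying flat behind the height stop, 104 mm across, 24 mm high. Origin at the centre of its underside.

How it is judged:
By the outcome, as a careful person would: the job done as asked, in the order asked, and still so for the second after the job is handed in, with the robot touching nothing.
It also fails if it takes over 72 s, if anything falls off the work surface, if the arm or the gripper's body presses on something with over 40 N, if the wrist force passes 120 N, or if a joint passes its speed limit or range.

## Working session

There is one attempt and no reset: what is moved stays moved. The work goes in short steps, Python scripts to look and compute and a tool call to move; the robot and the scene stay as the last step left them, time stands still between calls to the robot, and variables do not carry over. Pictures are saved under pics/ and viewed, at most 10 in all, crops included, and the job is handed in when it is done.

Besides the shell and the picture viewer there is one more tool, called after ">>>" by a JSON object that holds its "method" and its "body", one argument or row to a line. play_rows: Moves the arm, as the interface text tells. Its arguments: {"type":"object","properties":{"translation":{"type":"array","items":{"type":"array","items":{"type":"number"}}},"delta_rot":{"type":"array","items":{"type":"array","items":{"type":"number"}}},"grip":{"type":"array","items":{"type":"number"}},"squeeze":{"type":"number"}},"required":["translation","delta_rot","grip"]}

```bash
ls; mkdir -p pics
python3 - <<'E'
from plant import r
import cv2,numpy as np
s=r.get_state();print({k:np.round(v,3).tolist() for k,v in s.items()})
a=r.snapshot("scene");b=r.snapshot("top")
cv2.imwrite("pics/a.png",cv2.resize(a,(800,600)));cv2.imwrite("pics/b.png",cv2.resize(b,(800,600)))
for c in("scene","top"):
  k=r.get_calibration(c);print(c,{q:np.round(v,4).tolist() for q,v in k.items()})
  for t in["height_stop","anvil","foot","knob","knob_grip","blank","live_centre","ferrule","chuck_key","tape_roll"]:
    print(t,[(np.round(d["point"],4).tolist(),round(d["confidence"],2)) for d in r.look_for(c,t)][:2])
E
```

```text
pics
{'clock': 0.0, 'q': [1.211, 0.69, -0.195, 1.566, 0.157, 0.902, -0.215], 'qd': [0.0, -0.001, -0.001, 0.002, -0.003, -0.002, 0.0], 'joint_torque': [0.001, -52.755, -1.267, -15.342, -0.053, 0.007, 0.0], 'tool_pos': [0.24, -0.577, 0.302], 'eef_rot': [0.981, 0.196, -0.0, -0.001], 'contact_force': [0.732, 0.007, 0.153], 'moment': [-0.01, -0.086, 0.022], 'finger_force': 0.0, 'opening': 1.0}
scene {'intrinsics': [[486.394, 0.0, 252.7457], [0.0, 486.394, 191.9619], [0.0, 0.0, 1.0]], 'eye': [-0.3741, 0.6694, 0.956], 'rotation': [-0.2134, 0.3957, 0.7974, -0.4024]}
height_stop [([0.4354, 0.3405, 0.0542], 0.98)]
anvil [([0.4345, 0.3475, 0.0514], 0.77), ([0.43, 0.3274, 0.0648], 0.69)]
foot []
knob [([0.4504, 0.355, 0.1492], 0.69)]
knob_grip [([0.445, 0.355, 0.1554], 0.55)]
blank [([0.4393, 0.0425, 0.0216], 0.68)]
live_centre [([0.3972, -0.1442, 0.021], 0.52)]
ferrule []
chuck_key []
tape_roll [([0.6627, 0.2803, 0.0282], 0.73)]
top {'intrinsics': [[411.4926, 0.0, 256.7821], [0.0, 411.4926, 186.4088], [0.0, 0.0, 1.0]], 'eye': [0.3546, 0.0276, 1.1303], 'rotation': [-0.0581, 0.0584, 0.706, -0.7034]}
height_stop [([0.434, 0.3267, 0.0595], 0.66)]
anvil [([0.4357, 0.3232, 0.0641], 0.76)]
foot [([0.4312, 0.3221, 0.058], 0.7)]
knob [([0.4548, 0.3467, 0.1639], 0.46)]
knob_grip [([0.4571, 0.3483, 0.161], 0.75)]
blank [([0.4389, 0.0393, 0.0188], 0.75)]
live_centre [([0.4054, -0.1477, 0.0173], 0.61), ([0.4312, 0.3217, 0.0623], 0.52)]
ferrule []
chuck_key [([0.4297, -0.277, 0.0085], 0.54)]
tape_roll [([0.6412, 0.2941, 0.0265], 0.6)]
```

View pics/a.png

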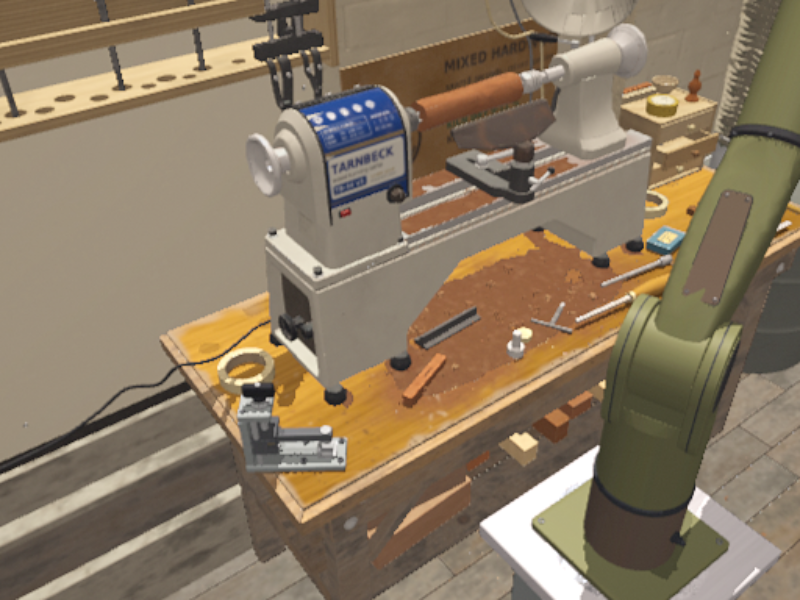

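View pics/b.png

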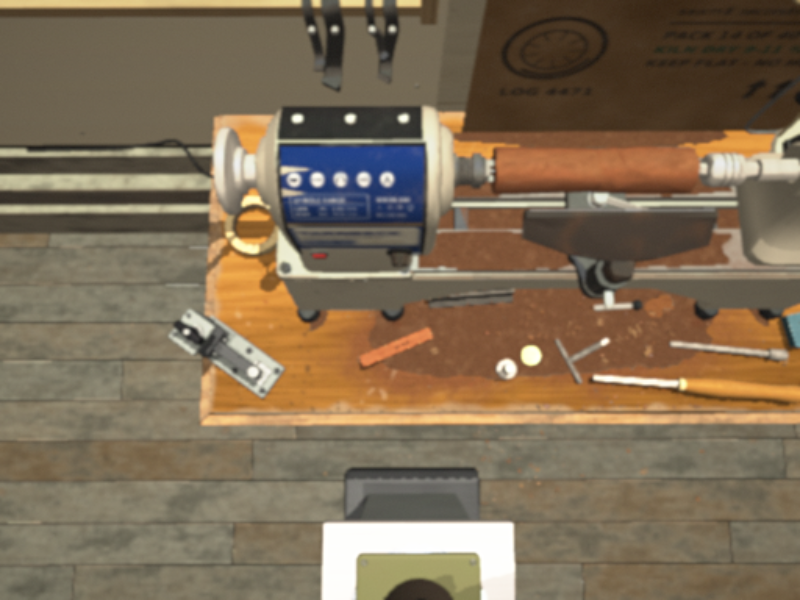

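The scene view shows the height stop at (290,430), the tape roll behind it at (245,370), the blank at (425,378) and the lathe bed behind them. In the top view the stop is at (225,350) with its knob at the upper left (185,330). The blank lies from (362,362) to (432,332), and the headstock front edge is near row 275.

```bash
cat > h.py <<'E'
from plant import r
import numpy as np, cv2
from scipy.spatial.transform import Rotation as R
def ray(k,uv):
    K=k["intrinsics"];d=np.linalg.inv(K)@[uv[0],uv[1],1.];d=R.from_quat(k["rotation"]).apply([d[0],-d[1],-d[2]])
    return np.array(k["eye"]),d/np.linalg.norm(d)
def onz(k,uv,z):
    e,d=ray(k,uv);return e+d*(z-e[2])/d[2]
def proj(k,p):
    c=R.from_quat(k["rotation"]).inv().apply(np.atleast_2d(p)-k["eye"])*[1,-1,-1]
    u=c@np.array(k["intrinsics"]).T;return u[:,:2]/u[:,2:]
def tri(rs):
    A=0;b=0
    for e,d in rs:
        P=np.eye(3)-np.outer(d,d);A=A+P;b=b+P@e
    return np.linalg.solve(A,b)
E
python3 - <<'E'
from h import *
S=r.get_calibration("scene");T=r.get_calibration("top")
w=r.get_calibration("wrist");s=r.get_state();print("wrist",np.round(w["intrinsics"],1).tolist(),(R.from_quat(s["eef_rot"]).inv().apply(w["eye"]-np.array(s["tool_pos"]))).round(3),(R.from_quat(s["eef_rot"]).inv()*R.from_quat(w["rotation"])).as_matrix().round(2).tolist())
f=.64
for n,a,b in[("handwheel",(268,165),(230,170)),("switchred",(344,213),(319,256)),("bed corner front left top",(318,270),(287,268)),("foot bench",(335,395),(310,315)),("hs front right bottom",(405,240),(411,268)),("bed front right mid",(600,170),(700,285)),("knob",(258,388),(185,330))]:
    print(n,tri([ray(S,np.array(a)*f),ray(T,np.array(b)*f)]).round(3))
for n,b,z in[("blank a",(362,362),.02),("blank b",(432,332),.02),("base r",(265,396),.012),("base r2",(284,373),.012),("foot",(253,372),.06),("knob",(185,330),.164),("bench front",(205,424),0),("bench leftfront",(205,300),0)]:
    print(n,onz(T,np.array(b)*f,z).round(3))
E
```

```text
wrist [[311.4, 0.0, 257.3], [0.0, 311.4, 193.9], [0.0, 0.0, 1.0]] [ 0.073  0.    -0.082] [[-0.0, 0.96, 0.28], [1.0, 0.0, -0.0], [-0.0, 0.28, -0.96]]
handwheel [0.609 0.218 0.433]
switchred [0.53  0.13  0.351]
bed corner front left top [0.533 0.185 0.263]
foot bench [0.502 0.19  0.011]
hs front right bottom [0.533 0.013 0.255]
bed front right mid [ 0.489 -0.394  0.275]
knob [0.457 0.354 0.156]
blank a [0.416 0.095 0.02 ]
blank b [ 0.468 -0.026  0.02 ]
base r [0.359 0.261 0.012]
base r2 [0.398 0.23  0.012]
foot [0.398 0.272 0.06 ]
knob [0.457 0.353 0.164]
bench front [0.312 0.366 0.   ]
bench leftfront [0.528 0.376 0.   ]
```

>>> {"method": "play_rows", "body": {
  "translation": [
    [0.03,-0.0345,0],
    [0.03,-0.0345,0],
    [0.03,-0.0345,0],
    [0.03,-0.0345,0],
    [0.03,-0.0345,0],
    [0.03,-0.0345,0],
    [0.03,-0.0345,0],
    [0.03,-0.0345,0],
    [0.03,-0.0345,0],
    [0.03,-0.0345,0],
    [0.03,-0.0345,0],
    [0.0154,-0.037,-0.003],
    [0.0154,-0.037,-0.003],
    [0.0154,-0.037,-0.003],
    [0.0154,-0.037,-0.003],
    [0.0154,-0.037,-0.003],
    [0.0154,-0.037,-0.003],
    [0.0154,-0.037,-0.003],
    [0.0154,-0.037,-0.003],
    [0.0154,-0.037,-0.003]
  ],
  "delta_rot": [
    [0,0,0],
    [0,0,0],
    [0,0,0],
    [0,0,0],
    [0,0,0],
    [0,0,0],
    [0,0,0],
    [0,0,0],
    [0,0,0],
    [0,0,0],
    [0,0,0],
    [0,0,0],
    [0,0,0],
    [0,0,0],
    [0,0,0],
    [0,0,0],
    [0,0,0],
    [0,0,0],
    [0,0,0],
    [0,0,0]
  ],
  "grip": [1,1,1,1,1,1,1,1,1,1,1,1,1,1,1,1,1,1,1,1]
}}

```text
clock: 3.6
tool_pos: [0.3991, 0.262, 0.33]
eef_rot: [0.981, 0.196, 0.0, -0.0]
contact_force: [0.6, 0.0, -0.4]
opening: 0.999
finger_force: 0.0
```

>>> {"method": "play_rows", "body": {
  "translation": [
    [0,0,0],
    [0,0,0],
    [0,0,0],
    [0,0,0],
    [0,0,0]
  ],
  "delta_rot": [
    [0,0,-8],
    [0,0,-8],
    [0,0,-8],
    [0,0,-8],
    [0,0,0]
  ],
  "grip": [1,1,1,1,1]
}}

```text
clock: 4.22
tool_pos: [0.3992, 0.2606, 0.3298]
eef_rot: [0.889, 0.458, 0.0, -0.0]
contact_force: [0.6, -0.1, -0.3]
opening: 1.0
finger_force: 0.0
```

Run:
```python
from h import *
s=r.get_state();w=r.get_calibration("wrist");a=r.snapshot("wrist")
print(s["clock"],np.round(s["q"],2),np.round(s["tool_pos"],4),np.round(s["eef_rot"],4),R.from_quat(s["eef_rot"]).as_matrix().round(3).tolist())
print(np.round(w["eye"],4),np.round(w["rotation"],4))
for t in["height_stop","anvil","foot","knob","knob_grip","tape_roll"]:
    print(t,[(np.round(d["point"],4).tolist(),round(d["confidence"],2)) for d in r.look_for("wrist",t)][:2])
b=cv2.resize(a,(800,600));cv2.imwrite("pics/c.png",b)
for t in["knob","foot"]:
  for d in r.silhouettes("wrist",t)[:1]:
    m=d["pixels"].astype(np.uint8);p=cv2.findNonZero(m);print(t,d["confidence"],m.sum(),cv2.minAreaRect(p),cv2.boundingRect(p))
```

```text
4.225 [-0.48  0.47 -0.29  1.96  0.19  0.74 -1.5 ] [0.3992 0.2606 0.3298] [ 8.891e-01  4.577e-01  1.000e-04 -1.000e-04] [[0.581, 0.814, 0.0], [0.814, -0.581, 0.0], [0.0, -0.0, -1.0]]
[0.4419 0.319  0.4119] [-0.1334  0.0424 -0.3024  0.9429]
height_stop [([0.4385, 0.3365, 0.0725], 0.7)]
anvil [([0.4438, 0.3366, 0.0717], 0.93)]
foot [([0.4232, 0.307, 0.0617], 0.63)]
knob [([0.4607, 0.3507, 0.1613], 0.88), ([0.4231, 0.3083, 0.061], 0.21)]
knob_grip [([0.4573, 0.3515, 0.1633], 0.97), ([0.6306, 0.2635, 0.0243], 0.58)]
tape_roll [([0.6283, 0.2618, 0.0241], 0.98)]
knob 0.74 1743 ((249.5, 54.5), (73.0, 35.0), 90.0) (232, 18, 36, 74)
foot 0.59 1462 ((251.5, 126.5), (51.0, 83.0), 0.0) (226, 85, 52, 84)
```

View pics/c.png

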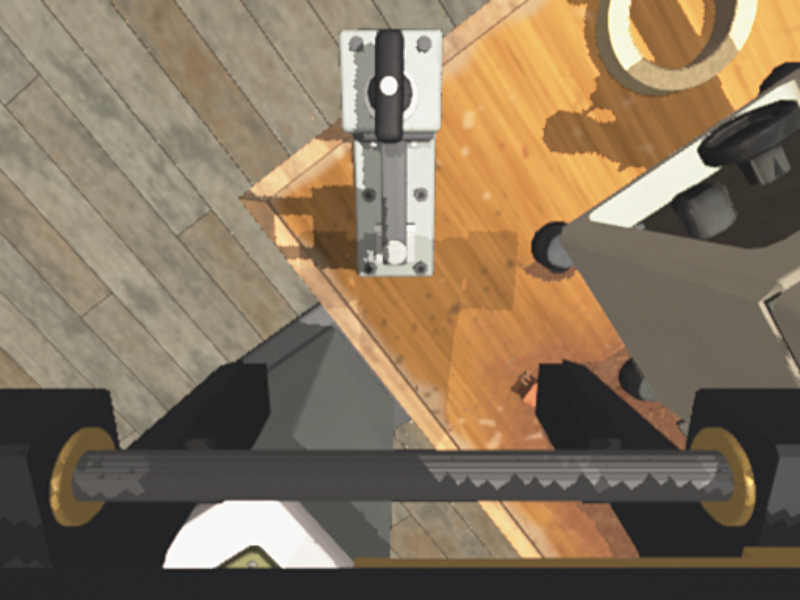

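The wrist view shows the stop square to the tool. The bar knob runs from (390,30) to (390,140) with its axis dot at (388,86). The base's front edge runs from (357,275) to (433,275), and the foot's end is at about (396,252).

Run:
```python
from h import *
w=r.get_calibration("wrist");f=.64
g=lambda p,z:onz(w,np.array(p)*f,z)
k=g((388.5,86),.164);print("knob",k.round(4))
a=g((357,275),.012);b=g((433,275),.012);print(a.round(4),b.round(4),np.linalg.norm(a-b),np.degrees(np.arctan2(*(a-b)[1::-1])))
for p,q in[((377,35),(377,130)),((403,35),(403,130)),((390,30),(390,140))]:
  d=g(q,.164)-g(p,.164);print("bar",np.linalg.norm(d),np.degrees(np.arctan2(-d[1],-d[0])))
for p,q,z in[((368,195),(369,268),.012),((420,195),(420,268),.012),((341,130),(341,30),.124),((441,130),(441,30),.124)]:
  d=g(p,z)-g(q,z);print("x",np.degrees(np.arctan2(d[1],d[0])))
m=(a+b)/2; d=k-m; print("front mid->knob",np.linalg.norm(d[:2]),np.degrees(np.arctan2(d[1],d[0])))
```

```text
knob [0.4568 0.3507 0.164 ]
[0.3584 0.2668 0.012 ] [0.4105 0.2297 0.012 ] 0.06393596954750724 144.5023658765535
bar 0.041015384677057384 53.70036665450444
bar 0.04101324765773694 54.54974787089734
bar 0.04762401795500983 54.12502443415981
x 54.20863766383656
x 55.10517687065803
x -127.47487953338819
x -124.20881552733658
front mid->knob 0.12545152349135275 54.80123443823199
```

>>> {"method": "play_rows", "body": {
  "translation": [
    [0.027,-0.0013,0.012],
    [0.027,-0.0013,0.012],
    [0.027,-0.0013,0.012],
    [0.027,-0.0013,0.012],
    [0.0005,0,0.03],
    [0,0,0.03],
    [0,0,0.025],
    [0,0,0],
    [0,0,0],
    [0,0,0],
    [0,0,0],
    [0,0,0],
    [0,0,0],
    [0,0,0]
  ],
  "delta_rot": [
    [0,0,0],
    [0,0,0],
    [0,0,0],
    [0,0,0],
    [0,0,0],
    [0,0,0],
    [0,0,0],
    [0,0,0],
    [0,0,0],
    [0,0,0],
    [0,0,0],
    [0,0,0],
    [0,0,0],
    [0,0,0]
  ],
  "grip": [1,1,1,1,1,0,-0.3,-0.4,-0.5,-0.6,-1,-1,-1,-1],
  "squeeze": 40
}}

```text
clock: 6.42
tool_pos: [0.4573, 0.3528, 0.1973]
eef_rot: [0.889, 0.459, 0.0, -0.001]
contact_force: [-2.3, 1.3, 5.3]
opening: 0.252
finger_force: 40.0
```

The opening of 22 mm is wider than the bar, so the tips are on the knob's boss. I'll lift 10 mm and grip the bar alone.

>>> {"method": "play_rows", "body": {
  "translation": [
    [0,0,0],
    [0,0,0],
    [0,0,-0.01],
    [0,0,0],
    [0,0,0],
    [0,0,0],
    [0,0,0]
  ],
  "delta_rot": [
    [0,0,0],
    [0,0,0],
    [0,0,0],
    [0,0,0],
    [0,0,0],
    [0,0,0],
    [0,0,0]
  ],
  "grip": [-0.3,-0.3,-0.3,-1,-1,-1,-1]
}}

```text
clock: 7.3
tool_pos: [0.4575, 0.353, 0.2074]
eef_rot: [0.889, 0.459, 0.0, -0.001]
contact_force: [-1.8, 1.1, 5.4]
opening: 0.156
finger_force: 41.2
```

>>> {"method": "play_rows", "body": {
  "translation": [
    [0,0,0],
    [0,0,0],
    [0,0,0],
    [0,0,0]
  ],
  "delta_rot": [
    [0,0,-8],
    [0,0,-8],
    [0,0,-8],
    [0,0,-8]
  ],
  "grip": [-1,-1,-1,-1]
}}

```text
clock: 7.8
tool_pos: [0.4562, 0.3535, 0.2075]
eef_rot: [0.726, 0.687, 0.0, -0.001]
contact_force: [-6.2, 1.7, 6.6]
opening: 0.16
finger_force: 41.5
```

>>> {"method": "play_rows", "body": {
  "translation": [
    [0,0,0],
    [0,0,0],
    [0,0,0],
    [0,0,0],
    [0,0,0],
    [0,0,0],
    [0,0,0],
    [0,0,0],
    [0,0,0],
    [0,0,0],
    [0,0,0],
    [0,0,0],
    [0,0,0],
    [0,0,0],
    [0,0,0],
    [0,0,0],
    [0,0,0],
    [0,0,0],
    [0,0,0]
  ],
  "delta_rot": [
    [0,0,-8],
    [0,0,-8],
    [0,0,-8],
    [0,0,-8],
    [0,0,-8],
    [0,0,-8],
    [0,0,-8],
    [0,0,-8],
    [0,0,-8],
    [0,0,-8],
    [0,0,-8],
    [0,0,-8],
    [0,0,-8],
    [0,0,-8],
    [0,0,-8],
    [0,0,-8],
    [0,0,-8],
    [0,0,-8],
    [0,0,0]
  ],
  "grip": [-1,-1,-1,-1,-1,-1,-1,-1,-1,-1,-1,-1,-1,-1,-1,-1,-1,-1,-1]
}}

```text
clock: 10.18
tool_pos: [0.4545, 0.3494, 0.2074]
eef_rot: [-0.428, 0.904, -0.002, -0.004]
contact_force: [-10.7, -9.9, 17.6]
opening: 0.151
finger_force: 43.1
```

>>> {"method": "play_rows", "body": {
  "translation": [
    [0,0,0],
    [0,0,0],
    [0,0,-0.035],
    [0,0,-0.035],
    [0,0,-0.035],
    [0,0,0],
    [0,0,0],
    [0,0,0],
    [0,0,0],
    [0,0,0],
    [0,0,0],
    [0,0,0],
    [0,0,0],
    [0,0,0],
    [0,0,0],
    [0,0,0],
    [0,0,0]
  ],
  "delta_rot": [
    [0,0,0],
    [0,0,0],
    [0,0,0],
    [0,0,0],
    [0,0,0],
    [0,0,9.8],
    [0,0,9.8],
    [0,0,9.8],
    [0,0,9.8],
    [0,0,9.8],
    [0,0,9.8],
    [0,0,9.8],
    [0,0,9.8],
    [0,0,9.8],
    [0,0,9.8],
    [0,0,9.8],
    [0,0,9.8]
  ],
  "grip": [0,0,0,0,0,0,0,0,0,0,0,0,0,0,0,0,0]
}}

```text
clock: 12.3
tool_pos: [0.4578, 0.3519, 0.3114]
eef_rot: [0.555, 0.832, -0.0, -0.0]
contact_force: [0.5, -0.4, -0.3]
opening: 0.498
finger_force: 0.0
```

>>> {"method": "play_rows", "body": {
  "translation": [
    [-0.0362,-0.0265,0],
    [-0.0362,-0.0265,0],
    [-0.0362,-0.0265,0],
    [-0.0362,-0.0265,0],
    [-0.0362,-0.0265,0],
    [-0.0362,-0.0265,0],
    [0,0,0],
    [0,0,0]
  ],
  "delta_rot": [
    [0,0,0],
    [0,0,0],
    [0,0,0],
    [0,0,0],
    [0,0,0],
    [0,0,0],
    [0,0,0],
    [0,0,0]
  ],
  "grip": [0,0,0,0,0,0,0,0]
}}

```text
clock: 13.3
tool_pos: [0.3966, 0.0907, 0.3119]
eef_rot: [0.552, 0.834, 0.001, 0.0]
contact_force: [0.1, 0.5, 0.4]
opening: 0.505
finger_force: 0.0
```

Run:
```python
from h import *
s=r.get_state();w=r.get_calibration("wrist");a=r.snapshot("wrist")
print(s["clock"],np.round(s["q"],2),np.round(s["tool_pos"],4),R.from_quat(s["eef_rot"]).as_matrix().round(3).tolist())
for t in["blank","height_stop"]:
    print(t,[(np.round(d["point"],4).tolist(),round(d["confidence"],2)) for d in r.look_for("wrist",t)][:2])
cv2.imwrite("pics/d.png",cv2.resize(a,(800,600)))
for d in r.silhouettes("wrist","blank")[:1]:
    m=d["pixels"].astype(np.uint8);p=cv2.findNonZero(m);bx=cv2.boxPoints(cv2.minAreaRect(p));print(d["confidence"],m.sum(),bx.round(1).tolist())
    print([onz(w,u,.02).round(4).tolist() for u in bx])
```

```text
13.3 [ 0.1   0.45 -0.63  2.16  0.44  0.66 -0.44] [0.3966 0.0907 0.3119] [[-0.39, 0.921, 0.001], [0.921, 0.39, 0.001], [0.001, 0.001, -1.0]]
blank [([0.4426, 0.0421, 0.0217], 0.69)]
height_stop [([0.4077, 0.2729, 0.0133], 0.86)]
0.73 1593 [[264.8999938964844, 263.8999938964844], [267.0, 164.6999969482422], [283.29998779296875, 165.10000610351562], [281.20001220703125, 264.29998779296875]]
[[0.4599, -0.0284, 0.02], [0.409, 0.0961, 0.02], [0.4275, 0.1034, 0.02], [0.4802, -0.0204, 0.02]]
```

View pics/d.png

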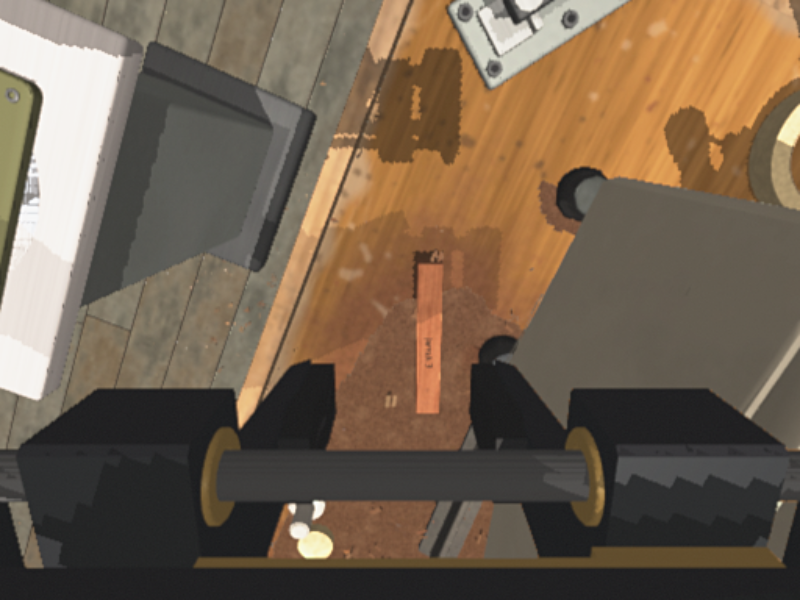

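The picture shows the blank upright in the image, its top face from (418,265)–(443,265) to (417,413)–(440,413). The lathe foot is at (500,348) and the stop's base at (500,60).

Run:
```python
from h import *
w=r.get_calibration("wrist");f=.64
c=[onz(w,np.array(p)*f,.02) for p in((418,265),(443,265),(440.5,413),(417,413))]
print(np.round(c,4).tolist())
a=(c[0]+c[1])/2;b=(c[2]+c[3])/2;d=a-b;print("ctr",((a+b)/2).round(4),np.linalg.norm(d),np.degrees(np.arctan2(d[1],d[0])),np.linalg.norm(c[0]-c[1]))
print("lathe foot",onz(w,np.array((483,350))*f,.01),onz(w,np.array((520,350))*f,.1))
```

```text
[[0.4117, 0.0913, 0.02], [0.4297, 0.099, 0.02], [0.4809, -0.0193, 0.02], [0.4624, -0.0272, 0.02]]
ctr [0.4462 0.036  0.02  ] 0.1289003291269878 113.3147179113868 0.01955571179914201
lathe foot [0.49255472 0.04405823 0.01      ] [0.4857944  0.07993365 0.1       ]
```

The bed is too close to grip the blank where it lies, because the gripper body would touch it. I'll push the blank's near end about 30 mm away from the bed first.

>>> {"method": "play_rows", "body": {
  "translation": [
    [0,0,0],
    [0,0,0],
    [0,0,0],
    [0,0,0],
    [0,0,0],
    [0,0,0],
    [0,0,0],
    [-0.028,-0.0115,0],
    [-0.028,-0.0115,0],
    [0.007,0,0.0395],
    [0.007,0,0.0395],
    [0.007,0,0.0395],
    [0.007,0,0.0395],
    [0,0,0]
  ],
  "delta_rot": [
    [0,0,-9.6],
    [0,0,-9.6],
    [0,0,-9.6],
    [0,0,-9.6],
    [0,0,-9.6],
    [0,0,-9.6],
    [0,0,-9.6],
    [0,0,0],
    [0,-10,0],
    [0,0,0],
    [0,0,0],
    [0,0,0],
    [0,0,0],
    [0,0,0]
  ],
  "grip": [-1,-1,-1,-1,-1,-1,-1,-1,-1,-1,-1,-1,-1,-1],
  "squeeze": 10
}}

```text
clock: 15.25
tool_pos: [0.4511, 0.0679, 0.1494]
eef_rot: [-0.003, 0.996, -0.0, 0.085]
contact_force: [-0.2, 0.3, 0.1]
opening: 0.006
finger_force: 0.0
```

Run:
```python
from h import *
s=r.get_state();w=r.get_calibration("wrist");a=r.snapshot("wrist")
M=R.from_quat(s["eef_rot"]).as_matrix();t=np.array(s["tool_pos"])
print(s["clock"],np.round(s["q"],2),t.round(4),M.round(3).tolist(),"tip",(t+.064*M[:,2]).round(4),s["contact_force"])
cv2.imwrite("pics/e.png",cv2.resize(a,(800,600)))
```

```text
15.25 [ 0.05  0.81 -0.53  2.3   1.72  0.43 -0.43] [0.4511 0.0679 0.1494] [[-0.986, -0.006, 0.169], [-0.006, 1.0, 0.0], [-0.169, -0.001, -0.986]] tip [0.4619 0.0679 0.0863] [-0.18843466  0.33368947  0.06718893]
```

View pics/e.png

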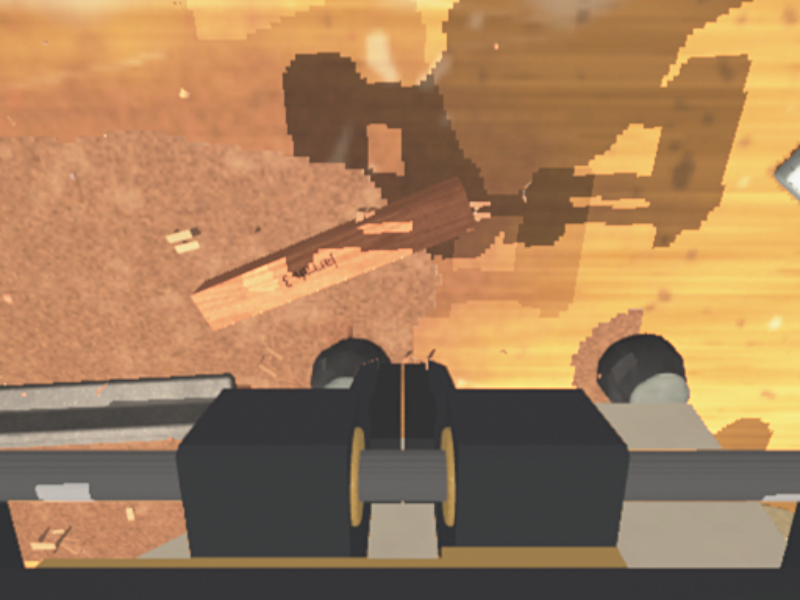

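The fingers (at (403,400)) are clear of the blank, on its bed side, and just left of the lathe foot at (350,370). I'll go down and push.

>>> {"method": "play_rows", "body": {
  "translation": [
    [0.0045,0,0.026],
    [0.0045,0,0.026],
    [0.0045,0,0.026],
    [0,0,0],
    [0.0067,0,-0.0012],
    [0.0067,0,-0.0012],
    [0.0067,0,-0.0012],
    [0.0067,0,-0.0012],
    [0.0067,0,-0.0012],
    [0.0067,0,-0.0012]
  ],
  "delta_rot": [
    [0,0,0],
    [0,0,0],
    [0,0,0],
    [0,0,0],
    [0,0,0],
    [0,0,0],
    [0,0,0],
    [0,0,0],
    [0,0,0],
    [0,0,0]
  ],
  "grip": [-1,-1,-1,-1,-1,-1,-1,-1,-1,-1]
}}

```text
clock: 16.55
tool_pos: [0.411, 0.067, 0.0724]
eef_rot: [-0.001, 0.996, 0.0, 0.087]
contact_force: [0.5, 0.5, 1.5]
opening: 0.007
finger_force: 0.1
```

Run:
```python
from h import *
s=r.get_state();M=R.from_quat(s["eef_rot"]).as_matrix();t=np.array(s["tool_pos"])
print(s["clock"],np.round(s["q"],2),t.round(4),"tip",(t+.064*M[:,2]).round(4),np.round(s["contact_force"],1))
for c in("wrist","top","scene"):
  w=r.get_calibration(c);a=r.snapshot(c)
  for d in r.silhouettes(c,"blank")[:1]:
    m=d["pixels"].astype(np.uint8);p=cv2.findNonZero(m);bx=cv2.boxPoints(cv2.minAreaRect(p));print(c,d["confidence"],m.sum(),[onz(w,u,.02 if c=="top" else .012).round(3).tolist() for u in bx])
```

```text
16.55 [ 0.1   1.06 -0.69  2.43  2.09  0.75 -0.83] [0.411  0.067  0.0724] tip [0.4221 0.067  0.0094] [0.5 0.5 1.5]
wrist 0.75 8888 [[0.443, -0.022, 0.012], [0.361, 0.077, 0.012], [0.382, 0.093, 0.012], [0.477, -0.009, 0.012]]
scene 0.65 195 [[0.375, 0.096, 0.012], [0.442, 0.017, 0.012], [0.421, 0.006, 0.012], [0.356, 0.085, 0.012]]
```

>>> {"method": "play_rows", "body": {
  "translation": [
    [-0.012,0,-0.001],
    [-0.006,0,-0.035],
    [-0.006,0,-0.035],
    [-0.005,0,-0.03],
    [0,0,0],
    [0,0,0],
    [0,0,0],
    [0,0,0],
    [0,0,0],
    [0,0,0],
    [0,0,0]
  ],
  "delta_rot": [
    [0,0,0],
    [0,0,0],
    [0,0,0],
    [0,0,0],
    [0,10,0],
    [0,0,9.7],
    [0,0,9.7],
    [0,0,9.7],
    [0,0,9.7],
    [0,0,9.7],
    [0,0,0]
  ],
  "grip": [-1,-1,-1,-1,-1,0,0,0,0,0,0]
}}

```text
clock: 18.23
tool_pos: [0.4234, 0.0608, 0.1757]
eef_rot: [0.409, 0.911, 0.011, 0.057]
contact_force: [-0.3, -0.2, -0.1]
opening: 0.502
finger_force: 0.0
```

Run:
```python
from h import *
s=r.get_state();M=R.from_quat(s["eef_rot"]).as_matrix();t=np.array(s["tool_pos"])
print(s["clock"],np.round(s["q"],2),t.round(4),M.round(3).tolist())
w=r.get_calibration("wrist");a=r.snapshot("wrist");cv2.imwrite("pics/f.png",cv2.resize(a,(800,600)))
for d in r.silhouettes("wrist","blank")[:1]:
    m=d["pixels"].astype(np.uint8);p=cv2.findNonZero(m);bx=cv2.boxPoints(cv2.minAreaRect(p));print(d["confidence"],m.sum(),(bx/.64).round().tolist(),[onz(w,u,.02).round(4).tolist() for u in bx])
```

```text
18.225 [ 0.05  0.73 -0.53  2.33  1.45  0.41 -1.04] [0.4234 0.0608 0.1757] [[-0.659, 0.743, 0.113], [0.746, 0.666, -0.026], [-0.094, 0.067, -0.993]]
0.59 3693 [[301.0, 169.0], [347.0, 167.0], [358.0, 412.0], [313.0, 414.0]] [[0.3622, 0.0779, 0.02], [0.3769, 0.0922, 0.02], [0.4654, -0.0055, 0.02], [0.447, -0.0223, 0.02]]
```

View pics/f.png

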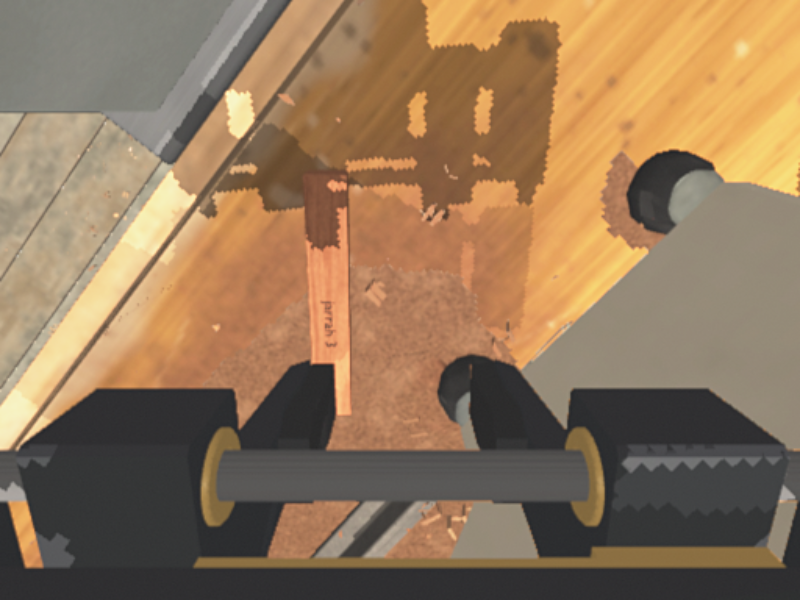

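The blank now lies from (327,173) to (335,413) in the image, turned to a yaw of about 131°, and is well clear of the lathe foot at (460,385).

```bash
cat >> h.py <<'E'
def goal(yaw,lean,pos):
    """yaw of tool x (deg), lean of the body towards tool x (deg), TCP pos -> from current pose: shift in tool axes now, rotvec deg"""
    s=r.get_state();A=R.from_quat(s["eef_rot"]);t=np.array(s["tool_pos"])
    c,n=np.cos(np.radians(yaw)),np.sin(np.radians(yaw))
    B=R.from_matrix(np.array([[c,n,0],[n,-c,0],[0,0,-1]]))*R.from_euler("y",-lean,degrees=True)
    d=np.array(pos)-t
    print("shift now-axes",A.inv().apply(d).round(4),"goal-axes",B.inv().apply(d).round(4),"rot",np.degrees((A.inv()*B).as_rotvec()).round(2),"down in goal axes",B.inv().apply([0,0,-1]).round(3))
E
python3 - <<'E'
from h import *
goal(131.1,0,(.3965,.0544,.12))
E
```

```text
shift now-axes [ 0.0182 -0.028   0.0525] goal-axes [ 0.0128 -0.0245  0.0557] rot [3.87 5.38 0.64] down in goal axes [0. 0. 1.]
```

>>> {"method": "play_rows", "body": {
  "translation": [
    [0,0,0],
    [0,0,0],
    [0,0,0],
    [0,0,0],
    [0.0064,-0.0122,0.0278],
    [0.0064,-0.0122,0.0278],
    [0,0,0]
  ],
  "delta_rot": [
    [0.97,1.35,0.16],
    [0.97,1.35,0.16],
    [0.97,1.35,0.16],
    [0.97,1.35,0.16],
    [0,0,0],
    [0,0,0],
    [0,0,0]
  ],
  "grip": [0,0,0,0,0,0,0]
}}

```text
clock: 19.2
tool_pos: [0.3993, 0.0544, 0.1247]
eef_rot: [0.414, 0.91, -0.001, 0.001]
contact_force: [-0.3, -0.0, 0.3]
opening: 0.5
finger_force: 0.0
```

Run:
```python
from h import *
s=r.get_state();print(np.round(s["q"],2))
goal(131.1,0,(.3965,.0544,.067))
```

```text
[ 0.01  0.84 -0.43  2.34  1.54  0.32 -1.11]
shift now-axes [ 0.0019 -0.002   0.0577] goal-axes [ 0.0018 -0.0021  0.0577] rot [-0.12  0.13  0.02] down in goal axes [0. 0. 1.]
```

>>> {"method": "play_rows", "body": {
  "translation": [
    [0.0006,-0.0007,0.019],
    [0.0006,-0.0007,0.019],
    [0.0006,-0.0007,0.019],
    [0,0,0],
    [0,0,0],
    [0,0,0],
    [0,0,0]
  ],
  "delta_rot": [
    [0,0,0],
    [0,0,0],
    [0,0,0],
    [0,0,0],
    [0,0,0],
    [0,0,0],
    [0,0,0]
  ],
  "grip": [0,0,0,-1,-1,-1,-1],
  "squeeze": 15
}}

```text
clock: 20.08
tool_pos: [0.3983, 0.0546, 0.0694]
eef_rot: [0.415, 0.91, 0.0, 0.003]
contact_force: [-0.4, -0.3, 6.9]
opening: 0.226
finger_force: 14.9
```

Run:
```python
from h import *
s=r.get_state();print(np.round(s["q"],2))
goal(120,0,(.422-.5*.025,.12+.866*.025,.067))
```

```text
[ 0.07  1.   -0.53  2.35  1.86  0.46 -1.42]
shift now-axes [0.0585 0.0655 0.0022] goal-axes [0.0698 0.0532 0.0024] rot [ 0.16  0.26 10.92] down in goal axes [0. 0. 1.]
```

>>> {"method": "play_rows", "body": {
  "translation": [
    [0,0,-0.02],
    [0.0145,0.0165,0],
    [0.0145,0.0165,0],
    [0.0145,0.0165,0],
    [0.0145,0.0165,0],
    [0,0,0],
    [0,0,0.01],
    [0,0,0.0095],
    [0,0,0],
    [0,0,0],
    [0,0,0],
    [0,0,-0.04],
    [0,0,-0.04],
    [0,0,0]
  ],
  "delta_rot": [
    [0,0,0],
    [0,0,0],
    [0,0,0],
    [0,0,5.5],
    [0,0,5.5],
    [0,0,0],
    [0,0,0],
    [0,0,0],
    [0,0,0],
    [0,0,0],
    [0,0,0],
    [0,0,0],
    [0,0,0],
    [0,0,0]
  ],
  "grip": [-1,-1,-1,-1,-1,-1,-1,-1,-1,0,0,0,0,0]
}}

```text
clock: 21.82
tool_pos: [0.4124, 0.1418, 0.1511]
eef_rot: [0.501, 0.865, 0.002, 0.003]
contact_force: [-0.0, -0.3, 0.2]
opening: 0.503
finger_force: 0.0
```

Run:
```python
from h import *
s=r.get_state();M=R.from_quat(s["eef_rot"]).as_matrix();t=np.array(s["tool_pos"])
print(s["clock"],np.round(s["q"],2),t.round(4),M.round(3).tolist())
for c in("wrist","top"):
  w=r.get_calibration(c);a=r.snapshot(c)
  for d in r.silhouettes(c,"blank")[:1]:
    m=d["pixels"].astype(np.uint8);p=cv2.findNonZero(m);bx=cv2.boxPoints(cv2.minAreaRect(p));print(c,d["confidence"],m.sum(),(bx/.64).round().tolist(),[onz(w,u,.02).round(4).tolist() for u in bx])
  cv2.imwrite("pics/g_%s.png"%c,cv2.resize(a,(800,600)))
```

```text
21.825 [-0.12  0.8  -0.51  2.24  1.16  0.4  -1.1 ] [0.4124 0.1418 0.1511] [[-0.498, 0.867, 0.008], [0.867, 0.498, -0.0], [-0.004, 0.007, -1.0]]
wrist 0.84 3742 [[375.0, 233.0], [419.0, 233.0], [419.0, 447.0], [375.0, 447.0]] [[0.3837, 0.1724, 0.02], [0.4003, 0.1819, 0.02], [0.4544, 0.0896, 0.02], [0.4354, 0.0789, 0.02]]
```

View pics/g_wrist.png

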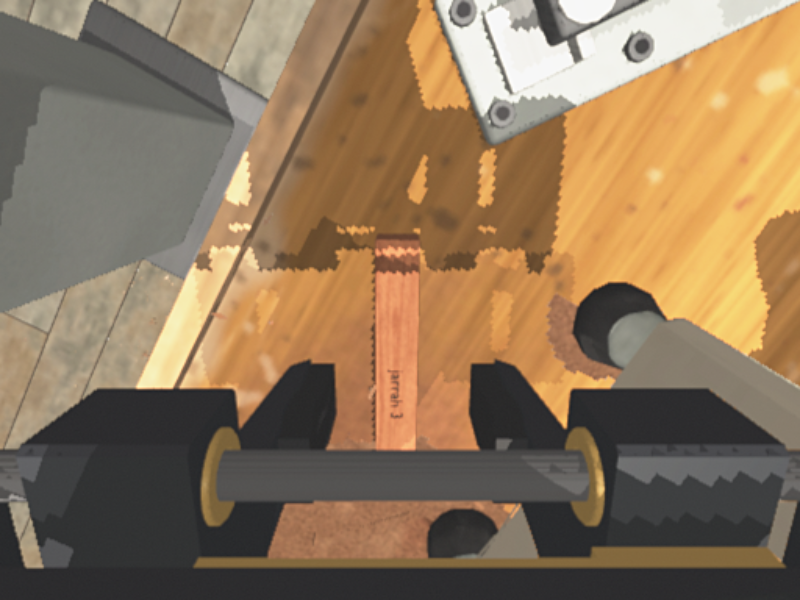

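Run:
```python
from h import *
goal(120,20,(.3885,.182,.13));goal(120,20,(.3885,.182,.066))
```

```text
shift now-axes [0.047  0.0006 0.018 ] goal-axes [0.0503 0.0007 0.001 ] rot [  0.03 -19.82  -0.1 ] down in goal axes [0.342 0.    0.94 ]
shift now-axes [0.0472 0.0006 0.082 ] goal-axes [0.0722 0.0007 0.0612] rot [  0.03 -19.82  -0.1 ] down in goal axes [0.342 0.    0.94 ]
```

>>> {"method": "play_rows", "body": {
  "translation": [
    [0.0235,0.0003,0],
    [0.0235,0.0003,0],
    [0,0,0],
    [0,0,0],
    [0,0,0],
    [0,0,0],
    [0.0062,0,0.0171],
    [0,0,0],
    [0,0,0]
  ],
  "delta_rot": [
    [0,-3.3,0],
    [0,-3.3,0],
    [0,-3.3,0],
    [0,-3.3,0],
    [0,-3.3,0],
    [0,-3.3,0],
    [0,0,0],
    [0,0,0],
    [0,0,0]
  ],
  "grip": [0,0,0,0,0,0,0,0,0]
}}

```text
clock: 23.15
tool_pos: [0.3886, 0.1821, 0.129]
eef_rot: [0.493, 0.852, -0.087, 0.15]
contact_force: [-0.2, 0.2, -0.2]
opening: 0.495
finger_force: 0.0
```

Run:
```python
from h import *
s=r.get_state();print(np.round(s["q"],2),np.round(s["tool_pos"],4))
goal(120,20,(.3885,.182,.066))
```

```text
[-0.55  0.86 -0.33  2.27  1.35  0.6  -1.6 ] [0.3886 0.1821 0.129 ]
shift now-axes [ 0.0215 -0.0002  0.0592] goal-axes [ 0.0215 -0.0001  0.0592] rot [ 0.01 -0.01 -0.12] down in goal axes [0.342 0.    0.94 ]
```

>>> {"method": "play_rows", "body": {
  "translation": [
    [0.0072,0,0.0197],
    [0.0072,0,0.0197],
    [0.0072,0,0.0197],
    [0,0,0],
    [0,0,0],
    [0,0,0],
    [0,0,0],
    [0,0,0]
  ],
  "delta_rot": [
    [0,0,0],
    [0,0,0],
    [0,0,0],
    [0,0,0],
    [0,0,0],
    [0,0,0],
    [0,0,0],
    [0,0,0]
  ],
  "grip": [0,0,0,0,-1,-1,-1,-1],
  "squeeze": 20
}}

```text
clock: 24.15
tool_pos: [0.389, 0.1827, 0.067]
eef_rot: [0.493, 0.852, -0.086, 0.151]
contact_force: [-0.9, 0.5, 6.9]
opening: 0.23
finger_force: 19.9
```

Run:
```python
from h import *
s=r.get_state();print(np.round(s["q"],2),np.round(s["tool_pos"],4),np.round(s["contact_force"],1),np.round(s["moment"],2))
goal(144.5,20,(.34,.24,.10))
for c in("top",):
  w=r.get_calibration(c);a=r.snapshot(c)
  cv2.imwrite("pics/h.png",cv2.resize(a[180:270,90:210],(800,600),interpolation=cv2.INTER_CUBIC))
```

```text
[-0.56  1.   -0.31  2.27  1.59  0.6  -1.85] [0.389  0.1827 0.067 ] [-0.9  0.5  6.9] [ 0.02 -0.04 -0.04]
shift now-axes [ 0.0584 -0.0138 -0.0564] goal-axes [ 0.0575  0.0182 -0.056 ] rot [ -8.24   0.04 -23.17] down in goal axes [0.342 0.    0.94 ]
```

>>> {"method": "play_rows", "body": {
  "translation": [
    [-0.0103,0,-0.0282],
    [0.0385,-0.0036,-0.014],
    [0.0385,-0.0036,-0.014],
    [0.0385,-0.0036,-0.014],
    [0,0,0],
    [0,0,0],
    [0,0,0],
    [0,0,0]
  ],
  "delta_rot": [
    [0,0,0],
    [0,0,0],
    [0,0,0],
    [0,0,0],
    [-2.8,0,-7.7],
    [-2.8,0,-7.7],
    [-2.8,0,-7.7],
    [0,0,0]
  ],
  "grip": [-1,-1,-1,-1,-1,-1,-1,-1]
}}

```text
clock: 25.2
tool_pos: [0.3177, 0.2832, 0.0964]
eef_rot: [0.301, 0.938, -0.053, 0.166]
contact_force: [-0.6, -0.7, -0.9]
opening: 0.223
finger_force: 19.9
```

Run:
```python
from h import *
s=r.get_state();print(s["clock"],np.round(s["q"],2),np.round(s["tool_pos"],4),np.round(s["contact_force"],1))
goal(144.5,20,(.3183,.2836,.089));goal(144.5,20,(.3415,.3162,.089))
a=r.snapshot("wrist");cv2.imwrite("pics/i.png",cv2.resize(a,(800,600)))
for t in["foot","anvil","blank"]:
    print(t,[(np.round(d["point"],4).tolist(),round(d["confidence"],2)) for d in r.look_for("wrist",t)][:2])
```

```text
25.2 [-0.82  0.94 -0.38  2.31  1.62  0.65 -1.75] [0.3177 0.2832 0.0964] [-0.6 -0.7 -0.9]
shift now-axes [0.0023 0.0007 0.0071] goal-axes [0.0023 0.0007 0.0071] rot [ 0.02  0.01 -0.05] down in goal axes [0.342 0.    0.94 ]
shift now-axes [0.0024 0.0407 0.0071] goal-axes [0.0023 0.0407 0.007 ] rot [ 0.02  0.01 -0.05] down in goal axes [0.342 0.    0.94 ]
foot [([0.4293, 0.3397, 0.0632], 0.72)]
anvil [([0.4322, 0.3517, 0.0133], 0.94)]
blank [([0.3333, 0.2703, 0.0483], 0.7)]
```

View pics/i.png

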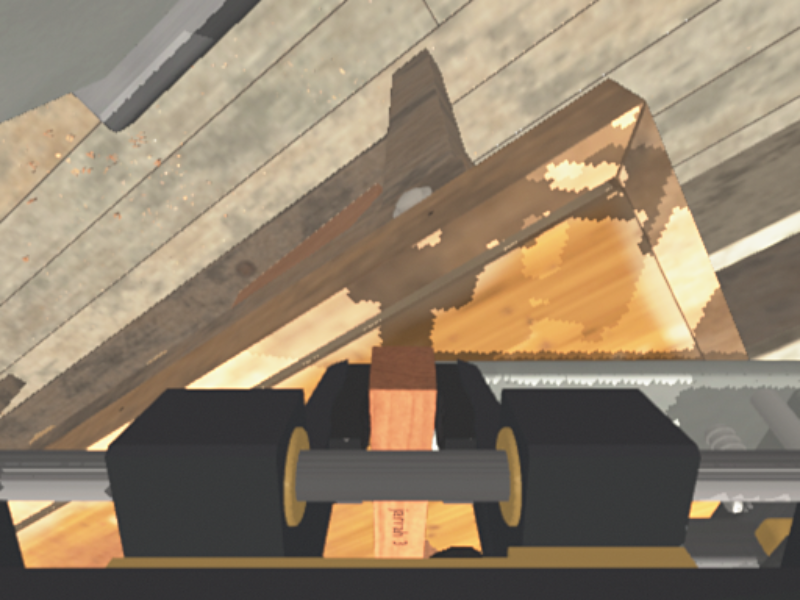

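The blank is held at (405,450) with the stop's arm hidden at the lower right. I'll lower to just above anvil height and slide in under the foot.

>>> {"method": "play_rows", "body": {
  "translation": [
    [0.0022,0.0005,0.0065],
    [0,0,0],
    [0,0.007,0],
    [0,0.007,0],
    [0,0.007,0],
    [0,0,0]
  ],
  "delta_rot": [
    [0,0,0],
    [0,0,0],
    [0,0,0],
    [0,0,0],
    [0,0,0],
    [0,0,0]
  ],
  "grip": [-1,-1,-1,-1,-1,-1]
}}

```text
clock: 26.15
tool_pos: [0.3313, 0.3019, 0.0896]
eef_rot: [0.301, 0.938, -0.051, 0.166]
contact_force: [0.2, -0.1, -0.4]
opening: 0.226
finger_force: 19.9
```

Run:
```python
from h import *
s=r.get_state();print(s["clock"],np.round(s["tool_pos"],4),np.round(s["contact_force"],1),np.round(s["moment"],2))
goal(144.5,20,(.3415,.3162,.089))
a=r.snapshot("scene");cv2.imwrite("pics/j.png",cv2.resize(a[225:315,140:260],(800,600),interpolation=cv2.INTER_CUBIC))
```

```text
26.15 [0.3313 0.3019 0.0896] [ 0.2 -0.1 -0.4] [ 0.29  0.17 -0.02]
shift now-axes [0.0002 0.0176 0.0007] goal-axes [0.0002 0.0176 0.0006] rot [ 0.17  0.02 -0.11] down in goal axes [0.342 0.    0.94 ]
```

View pics/j.png

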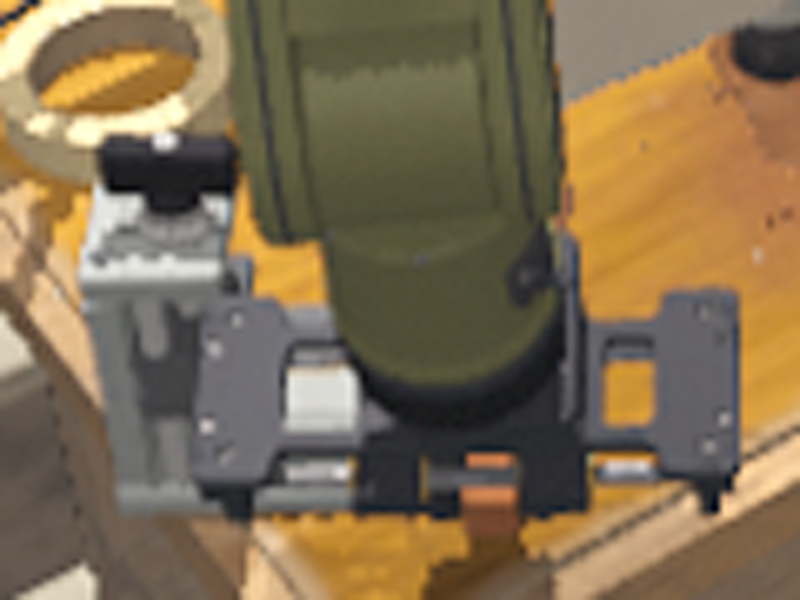

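The scene crop shows the gripper beside the stop with the blank at (495,490) and the body's left end (240,400) just in front of the column, clear. I'll continue slowly, watching the force.

>>> {"method": "play_rows", "body": {
  "translation": [
    [0,0.003,0],
    [0,0.003,0],
    [0,0,0]
  ],
  "delta_rot": [
    [0,0,0],
    [0,0,0],
    [0,0,0]
  ],
  "grip": [-1,-1,-1]
}}

```text
clock: 26.58
tool_pos: [0.3344, 0.3062, 0.0895]
eef_rot: [0.301, 0.938, -0.052, 0.166]
contact_force: [1.3, -0.1, -0.7]
opening: 0.224
finger_force: 19.9
```

Run:
```python
from h import *
s=r.get_state();print(s["clock"],np.round(s["tool_pos"],4),np.round(s["contact_force"],1),np.round(s["moment"],2))
goal(144.5,20,(.3415,.3162,.089))
```

```text
26.575 [0.3344 0.3062 0.0895] [ 1.3 -0.1 -0.7] [ 0.21  0.21 -0.01]
shift now-axes [0.0002 0.0122 0.0005] goal-axes [0.0002 0.0122 0.0005] rot [ 0.11  0.01 -0.08] down in goal axes [0.342 0.    0.94 ]
```

>>> {"method": "play_rows", "body": {
  "translation": [
    [0,0.003,0],
    [0,0.003,0],
    [0,0.002,0],
    [0,0,0]
  ],
  "delta_rot": [
    [0,0,0],
    [0,0,0],
    [0,0,0],
    [0,0,0]
  ],
  "grip": [-1,-1,-1,-1]
}}

```text
clock: 27.08
tool_pos: [0.339, 0.3127, 0.0896]
eef_rot: [0.301, 0.938, -0.052, 0.166]
contact_force: [-0.6, -0.2, -0.9]
opening: 0.226
finger_force: 19.9
```

Run:
```python
from h import *
s=r.get_state();print(s["clock"],np.round(s["tool_pos"],4),np.round(s["contact_force"],1),np.round(s["moment"],2))
goal(144.5,20,(.3415,.3162,.089))
```

```text
27.075 [0.339  0.3127 0.0896] [-0.6 -0.2 -0.9] [0.26 0.21 0.01]
shift now-axes [0.0002 0.0043 0.0005] goal-axes [0.0002 0.0043 0.0005] rot [ 0.11  0.02 -0.08] down in goal axes [0.342 0.    0.94 ]
```

>>> {"method": "play_rows", "body": {
  "translation": [
    [0.0003,0,0.0009],
    [0.0003,0,0.0009],
    [0,0,0]
  ],
  "delta_rot": [
    [0,0,0],
    [0,0,0],
    [0,0,0]
  ],
  "grip": [-1,-1,-1]
}}

```text
clock: 27.45
tool_pos: [0.3389, 0.3124, 0.0875]
eef_rot: [0.301, 0.938, -0.052, 0.166]
contact_force: [0.4, -0.2, -0.2]
opening: 0.226
finger_force: 19.9
```

>>> {"method": "play_rows", "body": {
  "translation": [
    [0.0003,0,0.0008],
    [0,0,0]
  ],
  "delta_rot": [
    [0,0,0],
    [0,0,0]
  ],
  "grip": [-1,-1]
}}

```text
clock: 27.7
tool_pos: [0.3389, 0.3125, 0.0869]
eef_rot: [0.301, 0.938, -0.052, 0.166]
contact_force: [-0.3, -0.1, 0.6]
opening: 0.219
finger_force: 19.9
```

>>> {"method": "play_rows", "body": {
  "translation": [
    [0,0.0015,0],
    [0,0.0015,0],
    [0,0.001,0],
    [0,0,0]
  ],
  "delta_rot": [
    [0,0,0],
    [0,0,0],
    [0,0,0],
    [0,0,0]
  ],
  "grip": [-1,-1,-1,-1]
}}

```text
clock: 28.2
tool_pos: [0.341, 0.3149, 0.0867]
eef_rot: [0.301, 0.938, -0.053, 0.166]
contact_force: [-1.8, -3.1, 1.9]
opening: 0.224
finger_force: 20.0
```

The blank meets the fence with about 3.6 N and rests on the anvil. I'll release it and back out along the fingers.

>>> {"method": "play_rows", "body": {
  "translation": [
    [0,0,0],
    [0,0,0],
    [0,0,0],
    [0,0,-0.02],
    [0,0,-0.04],
    [0,0,-0.04],
    [0,0,-0.04],
    [0,0,0],
    [0,0,0],
    [0,0,0],
    [0,0,0]
  ],
  "delta_rot": [
    [0,0,0],
    [0,0,0],
    [0,0,0],
    [0,0,0],
    [0,0,0],
    [0,0,0],
    [0,0,0],
    [0,5,0],
    [0,5,0],
    [0,5,0],
    [0,5,0]
  ],
  "grip": [-0.35,-0.2,0,0,0,0,0,0,0,0,0]
}}

```text
clock: 29.58
tool_pos: [0.3023, 0.3434, 0.2187]
eef_rot: [0.305, 0.952, 0.002, -0.0]
contact_force: [0.2, 0.5, -1.5]
opening: 0.498
finger_force: 0.0
```

Run:
```python
from h import *
s=r.get_state();print(s["clock"],np.round(s["q"],2),np.round(s["tool_pos"],4),np.round(s["contact_force"],1),np.round(s["moment"],2),R.from_quat(s["eef_rot"]).as_matrix().round(3).tolist())
goal(144.5,0,(.34,.34,.31))
a=r.snapshot("wrist");cv2.imwrite("pics/k.png",cv2.resize(a,(800,600)))
```

```text
29.575 [-0.53  0.7  -0.67  2.13  0.81  0.59 -0.84] [0.3023 0.3434 0.2187] [ 0.2  0.5 -1.5] [ 0.04 -0.15  0.01] [[-0.814, 0.581, 0.0], [0.581, 0.814, 0.003], [0.002, 0.003, -1.0]]
shift now-axes [-0.0325  0.0194 -0.0914] goal-axes [-0.0327  0.0191 -0.0913] rot [ 0.15 -0.1  -0.01] down in goal axes [0. 0. 1.]
```

View pics/k.png

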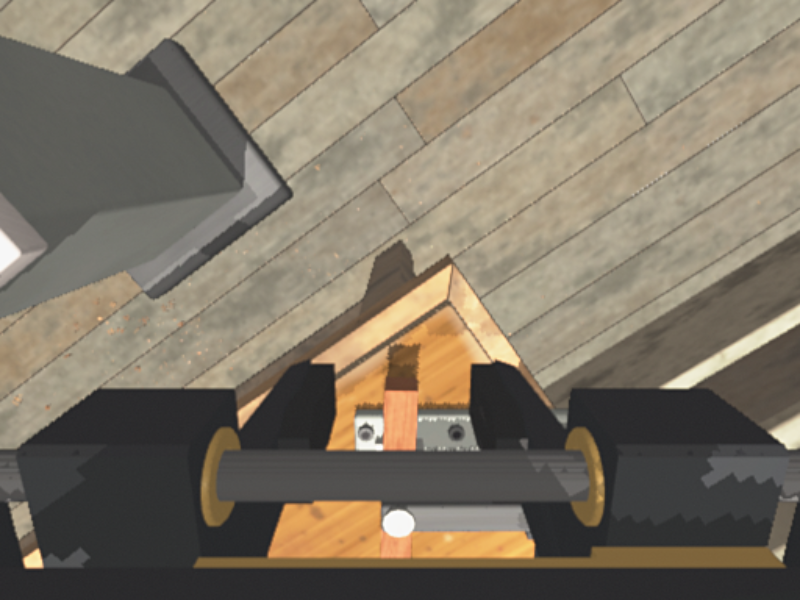

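The blank lies straight under the foot: the foot cap is at (398,522) over the blank's axis at x≈400, with its end at (403,365). Next I'll go back to the knob.

>>> {"method": "play_rows", "body": {
  "translation": [
    [0,0,-0.032],
    [0,0,-0.032],
    [0,0,-0.028],
    [-0.0302,0.024,0],
    [-0.0302,0.024,0],
    [-0.0302,0.024,0],
    [-0.0302,0.024,0],
    [0,0,0],
    [0,0,0],
    [0,0,0],
    [0,0,0],
    [0,0,0],
    [0,0,0],
    [0,0,0],
    [0,0,0],
    [0,0,0],
    [0,0,0]
  ],
  "delta_rot": [
    [0,0,0],
    [0,0,0],
    [0,0,0],
    [0,0,0],
    [0,0,0],
    [0,0,0],
    [0,0,0],
    [0,0,-9.6],
    [0,0,-9.6],
    [0,0,-9.6],
    [0,0,-9.6],
    [0,0,-9.6],
    [0,0,-9.6],
    [0,0,-9.6],
    [0,0,-9.6],
    [0,0,-9.6],
    [0,0,0]
  ],
  "grip": [0,0,0,0,0,0,0,0,0,0,0,0,0,0,0,0,0]
}}

```text
clock: 31.75
tool_pos: [0.456, 0.3512, 0.3101]
eef_rot: [-0.429, 0.903, -0.0, 0.001]
contact_force: [0.7, 0.6, -0.1]
opening: 0.5
finger_force: 0.0
```

Run:
```python
from h import *
s=r.get_state();print(s["clock"],np.round(s["q"],2),np.round(s["tool_pos"],4))
goal(230.7,0,(.4561,.3513,.2075))
w=r.get_calibration("wrist");r.snapshot("wrist")
for d in r.silhouettes("wrist","knob")[:1]:
    m=d["pixels"].astype(np.uint8);p=cv2.findNonZero(m);bx=cv2.boxPoints(cv2.minAreaRect(p));print(d["confidence"],m.sum(),[onz(w,u,.164).round(4).tolist() for u in bx])
```

```text
31.75 [-0.13  0.86 -1.19  1.69  0.86  1.21  0.92] [0.456  0.3512 0.3101]
shift now-axes [-1.000e-04  1.000e-04  1.026e-01] goal-axes [-0.0002 -0.      0.1026] rot [-0.05  0.06  0.08] down in goal axes [0. 0. 1.]
0.98 1487 [[0.4483, 0.321, 0.164], [0.4293, 0.3365, 0.164], [0.4615, 0.3771, 0.164], [0.4816, 0.3607, 0.164]]
```

>>> {"method": "play_rows", "body": {
  "translation": [
    [0,0,0.035],
    [0,0,0.035],
    [0,0,0.0325],
    [0,0,0],
    [0,0,0],
    [0,0,0],
    [0,0,0]
  ],
  "delta_rot": [
    [0,0,0],
    [0,0,0],
    [0,0,0],
    [0,0,0],
    [0,0,0],
    [0,0,0],
    [0,0,0]
  ],
  "grip": [0,0,0,0,-1,-1,-1],
  "squeeze": 40
}}

```text
clock: 32.72
tool_pos: [0.4565, 0.3517, 0.2092]
eef_rot: [-0.429, 0.903, 0.001, 0.002]
contact_force: [0.4, 0.4, -0.6]
opening: 0.185
finger_force: 0.0
```

Run:
```python
from h import *
s=r.get_state();print(s["clock"],np.round(s["q"],2),np.round(s["tool_pos"],4),np.round(s["contact_force"],1),np.round(s["moment"],3),s["opening"])
```

```text
32.725 [-0.17  0.98 -1.09  1.78  1.01  1.06  0.8 ] [0.4565 0.3517 0.2092] [ 0.4  0.4 -0.6] [ 0.111 -0.074 -0.024] 0.18527249755317404
```

>>> {"method": "play_rows", "body": {
  "translation": [
    [0,0,0],
    [0,0,0],
    [0,0,0],
    [0,0,0],
    [0,0,0],
    [0,0,0]
  ],
  "delta_rot": [
    [0,0,0],
    [0,0,0],
    [0,0,6],
    [0,0,6],
    [0,0,6],
    [0,0,6]
  ],
  "grip": [-1,-1,-1,-1,-1,-1]
}}

```text
clock: 33.48
tool_pos: [0.4567, 0.3514, 0.209]
eef_rot: [-0.231, 0.973, 0.0, 0.002]
contact_force: [-0.4, -1.4, 6.6]
opening: 0.153
finger_force: 40.0
```

```bash
cat > st.py <<'E'
from h import *
for i in range(1):
  s=r.get_state();q=s["eef_rot"];print(s["clock"],np.round(s["q"],2),np.round(s["tool_pos"],4),np.round(s["contact_force"],1),np.round(s["moment"],3),round(s["opening"],3),"yaw",np.degrees(R.from_quat(q).as_euler("ZYX")[0]).round(2)%360,"tauz j",np.round(s["joint_torque"],2)[-1])
E
python3 st.py
```

```text
33.475 [-0.2   0.94 -1.01  1.78  0.96  0.99  0.42] [0.4567 0.3514 0.209 ] [-0.4 -1.4  6.6] [-0.27  -0.222  0.226] 0.153 yaw 206.71 tauz j 0.57
```

>>> {"method": "play_rows", "body": {
  "translation": [
    [0,0,0],
    [0,0,0],
    [0,0,0],
    [0,0,0],
    [0,0,0],
    [0,0,0],
    [0,0,0],
    [0,0,0],
    [0,0,0]
  ],
  "delta_rot": [
    [0,0,8],
    [0,0,8],
    [0,0,8],
    [0,0,8],
    [0,0,8],
    [0,0,8],
    [0,0,8],
    [0,0,4],
    [0,0,4]
  ],
  "grip": [-1,-1,-1,-1,-1,-1,-1,-1,-1]
}}

```text
clock: 34.6
tool_pos: [0.4566, 0.3503, 0.209]
eef_rot: [0.319, 0.948, -0.0, 0.002]
contact_force: [-1.1, -3.7, 8.9]
opening: 0.156
finger_force: 40.1
```

```bash
python3 st.py
```

```text
34.6 [-0.31  0.85 -0.76  1.79  0.78  0.83 -0.54] [0.4566 0.3503 0.209 ] [-1.1 -3.7  8.9] [-0.863 -0.033  0.185] 0.156 yaw 142.76 tauz j 0.26
```

>>> {"method": "play_rows", "body": {
  "translation": [
    [0,0,0],
    [0,0,0],
    [0,0,0],
    [0,0,0]
  ],
  "delta_rot": [
    [0,0,4],
    [0,0,4],
    [0,0,4],
    [0,0,3]
  ],
  "grip": [-1,-1,-1,-1]
}}

```text
clock: 35.1
tool_pos: [0.4564, 0.3501, 0.209]
eef_rot: [0.44, 0.898, -0.0, 0.001]
contact_force: [-0.7, -3.3, 10.2]
opening: 0.154
finger_force: 40.1
```

```bash
python3 st.py
```

```text
35.1 [-0.35  0.83 -0.69  1.79  0.73  0.79 -0.76] [0.4564 0.3501 0.209 ] [-0.7 -3.3 10.2] [-0.919  0.181  0.268] 0.154 yaw 127.79 tauz j 0.09
```

>>> {"method": "play_rows", "body": {
  "translation": [
    [0,0,0],
    [0,0,0]
  ],
  "delta_rot": [
    [0,0,3],
    [0,0,3]
  ],
  "grip": [-1,-1]
}}

```text
clock: 35.35
tool_pos: [0.4563, 0.3501, 0.2089]
eef_rot: [0.486, 0.874, -0.0, 0.001]
contact_force: [-1.9, -3.7, 9.9]
opening: 0.155
finger_force: 40.1
```

```bash
python3 st.py
```

```text
35.35 [-0.36  0.83 -0.67  1.79  0.71  0.78 -0.84] [0.4563 0.3501 0.2089] [-1.9 -3.7  9.9] [-0.989  0.217  0.189] 0.155 yaw 121.8 tauz j 0.13
```

```bash
cat > st.py <<'E'
from h import *
m=[]
for i in range(6):
  s=r.get_state();m.append(s["moment"][2]);q=s["eef_rot"]
  if i<5:r.snapshot("wrist")
print(round(s["clock"],2),np.round(s["q"],2),np.round(s["contact_force"],1),np.round(m,3),"mean",np.mean(m).round(3),"yaw",np.degrees(R.from_quat(q).as_euler("ZYX")[0]).round(2)%360)
E
python3 st.py
```

```text
35.6 [-0.36  0.83 -0.67  1.79  0.71  0.78 -0.84] [-0.7 -4.6 10.1] [0.189 0.169 0.081 0.1   0.034 0.112] mean 0.114 yaw 121.87
```

>>> {"method": "play_rows", "body": {
  "translation": [
    [0,0,0],
    [0,0,0]
  ],
  "delta_rot": [
    [0,0,3],
    [0,0,3]
  ],
  "grip": [-1,-1]
}}

```text
clock: 35.85
tool_pos: [0.4562, 0.35, 0.209]
eef_rot: [0.531, 0.847, -0.0, 0.001]
contact_force: [-1.3, -3.8, 10.0]
opening: 0.156
finger_force: 40.1
```

```bash
python3 st.py
```

```text
36.1 [-0.37  0.82 -0.64  1.79  0.69  0.77 -0.92] [-1.8 -4.4 10. ] [0.27  0.185 0.06  0.046 0.068 0.053] mean 0.114 yaw 115.87
```

>>> {"method": "play_rows", "body": {
  "translation": [
    [0,0,0],
    [0,0,0]
  ],
  "delta_rot": [
    [0,0,3],
    [0,0,3]
  ],
  "grip": [-1,-1]
}}

```text
clock: 36.35
tool_pos: [0.4561, 0.35, 0.209]
eef_rot: [0.575, 0.818, -0.0, 0.001]
contact_force: [-1.7, -4.8, 10.7]
opening: 0.158
finger_force: 40.1
```

```bash
python3 st.py
```

```text
36.6 [-0.39  0.81 -0.61  1.79  0.66  0.75 -1.01] [-2.2 -4.1 10.1] [0.257 0.176 0.093 0.078 0.019 0.112] mean 0.123 yaw 109.87
```

```bash
sed -i 's/range(6)/range(3)/;s/i<5/i<2/' st.py
```

>>> {"method": "play_rows", "body": {
  "translation": [
    [0,0,0],
    [0,0,0]
  ],
  "delta_rot": [
    [0,0,3],
    [0,0,3]
  ],
  "grip": [-1,-1]
}}

```text
clock: 36.85
tool_pos: [0.456, 0.35, 0.2089]
eef_rot: [0.617, 0.787, -0.0, 0.001]
contact_force: [-2.5, -4.1, 10.4]
opening: 0.151
finger_force: 40.1
```

```bash
python3 st.py
```

```text
36.95 [-0.4   0.81 -0.58  1.79  0.64  0.74 -1.09] [-1.7 -4.8 10.1] [0.22  0.15  0.129] mean 0.167 yaw 103.84
```

>>> {"method": "play_rows", "body": {
  "translation": [
    [0,0,0],
    [0,0,0]
  ],
  "delta_rot": [
    [0,0,3],
    [0,0,3]
  ],
  "grip": [-1,-1]
}}

```text
clock: 37.2
tool_pos: [0.4559, 0.3499, 0.2089]
eef_rot: [0.657, 0.754, -0.0, 0.001]
contact_force: [-2.0, -5.3, 10.9]
opening: 0.153
finger_force: 40.1
```

```bash
python3 st.py
```

```text
37.3 [-0.42  0.8  -0.56  1.79  0.61  0.73 -1.17] [-1.7 -5.1 10.1] [0.228 0.159 0.104] mean 0.164 yaw 97.84
```

>>> {"method": "play_rows", "body": {
  "translation": [
    [0,0,0],
    [0,0,0]
  ],
  "delta_rot": [
    [0,0,3],
    [0,0,3]
  ],
  "grip": [-1,-1]
}}

```text
clock: 37.55
tool_pos: [0.4558, 0.3499, 0.2089]
eef_rot: [0.696, 0.718, -0.0, 0.001]
contact_force: [-2.8, -3.6, 11.4]
opening: 0.157
finger_force: 40.1
```

```bash
python3 st.py
```

```text
37.65 [-0.43  0.79 -0.53  1.8   0.59  0.71 -1.25] [-1.8 -4.3 10.8] [0.148 0.146 0.072] mean 0.122 yaw 91.85
```

>>> {"method": "play_rows", "body": {
  "translation": [
    [0,0,0],
    [0,0,0]
  ],
  "delta_rot": [
    [0,0,3],
    [0,0,3]
  ],
  "grip": [-1,-1]
}}

```text
clock: 37.9
tool_pos: [0.4557, 0.35, 0.2089]
eef_rot: [0.732, 0.681, -0.0, 0.001]
contact_force: [-3.0, -4.2, 11.3]
opening: 0.154
finger_force: 40.0
```

```bash
python3 st.py
```

```text
38.0 [-0.45  0.79 -0.5   1.8   0.56  0.7  -1.33] [-2.7 -4.2 10.2] [0.22  0.129 0.058] mean 0.136 yaw 85.85
```

>>> {"method": "play_rows", "body": {
  "translation": [
    [0,0,0],
    [0,0,0]
  ],
  "delta_rot": [
    [0,0,3],
    [0,0,3]
  ],
  "grip": [-1,-1]
}}

```text
clock: 38.25
tool_pos: [0.4556, 0.35, 0.2089]
eef_rot: [0.767, 0.642, -0.0, 0.001]
contact_force: [-2.9, -3.6, 11.6]
opening: 0.16
finger_force: 40.0
```

```bash
python3 st.py
```

```text
38.35 [-0.46  0.78 -0.47  1.8   0.53  0.69 -1.41] [-2.4 -4.  11.7] [0.213 0.116 0.077] mean 0.136 yaw 79.85
```

>>> {"method": "play_rows", "body": {
  "translation": [
    [0,0,0],
    [0,0,0]
  ],
  "delta_rot": [
    [0,0,3],
    [0,0,3]
  ],
  "grip": [-1,-1]
}}

```text
clock: 38.6
tool_pos: [0.4555, 0.3499, 0.2089]
eef_rot: [0.8, 0.601, -0.0, 0.001]
contact_force: [-3.9, -3.9, 11.1]
opening: 0.158
finger_force: 40.1
```

```bash
python3 st.py
```

```text
38.7 [-0.48  0.78 -0.44  1.8   0.5   0.68 -1.49] [-3.4 -5.3 11.6] [0.266 0.23  0.138] mean 0.211 yaw 73.86
```

>>> {"method": "play_rows", "body": {
  "translation": [
    [0,0,0],
    [0,0,0]
  ],
  "delta_rot": [
    [0,0,1],
    [0,0,2]
  ],
  "grip": [-1,-1]
}}

```text
clock: 38.95
tool_pos: [0.4555, 0.35, 0.2089]
eef_rot: [0.815, 0.58, -0.0, 0.001]
contact_force: [-2.8, -4.3, 11.7]
opening: 0.152
finger_force: 40.1
```

```bash
python3 st.py
```

```text
39.05 [-0.49  0.78 -0.43  1.8   0.49  0.67 -1.53] [-2.7 -4.1 11.7] [0.294 0.244 0.131] mean 0.223 yaw 70.89
```

```bash
sed -i 's/range(3)/range(6)/;s/i<2/i<5/' st.py; python3 st.py
```

```text
39.3 [-0.49  0.78 -0.43  1.8   0.49  0.67 -1.53] [-2.  -4.3 11. ] [0.131 0.189 0.192 0.134 0.154 0.166] mean 0.161 yaw 70.91
```

>>> {"method": "play_rows", "body": {
  "translation": [
    [0,0,0],
    [0,0,0]
  ],
  "delta_rot": [
    [0,0,0.5],
    [0,0,0.5]
  ],
  "grip": [-1,-1]
}}

```text
clock: 39.55
tool_pos: [0.4554, 0.35, 0.2089]
eef_rot: [0.82, 0.573, -0.0, 0.001]
contact_force: [-3.1, -4.3, 12.3]
opening: 0.153
finger_force: 40.1
```

```bash
python3 st.py
```

```text
39.8 [-0.49  0.78 -0.42  1.8   0.48  0.67 -1.54] [-2.1 -4.6 10.8] [0.233 0.218 0.229 0.222 0.27  0.254] mean 0.238 yaw 69.93
```

>>> {"method": "play_rows", "body": {
  "translation": [
    [0,0,0],
    [0,0,0],
    [0,0,0],
    [0,0,-0.03],
    [0,0,-0.04],
    [0,0,-0.04],
    [0,0,0],
    [0,0,0]
  ],
  "delta_rot": [
    [0,0,0],
    [0,0,0],
    [0,0,0],
    [0,0,0],
    [0,0,0],
    [0,0,0],
    [0,0,0],
    [0,0,0]
  ],
  "grip": [-0.4,-0.2,0,0,0,0,0,0]
}}

```text
clock: 40.8
tool_pos: [0.4559, 0.3507, 0.3174]
eef_rot: [0.82, 0.573, 0.0, 0.0]
contact_force: [0.0, 0.8, -0.3]
opening: 0.5
finger_force: 0.0
```

Run:
```python
from h import *
s=r.get_state();print(s["clock"],np.round(s["contact_force"],1))
for c in("top","scene"):
  r.snapshot(c)
  for t in("blank","live_centre","tape_roll","chuck_key"):print(c,t,[(np.round(d["point"],3).tolist(),round(d["confidence"],2)) for d in r.look_for(c,t)][:1])
print(r.finish_job())
```

```text
40.8 [ 0.   0.8 -0.3]
top blank [([0.419, 0.252, 0.037], 0.69)]
top live_centre []
top tape_roll [([0.643, 0.296, 0.026], 0.76)]
top chuck_key [([0.44, 0.324, 0.063], 0.6)]
scene blank [([0.38, 0.282, 0.041], 0.83)]
scene live_centre [([0.399, -0.147, 0.021], 0.63)]
scene tape_roll [([0.662, 0.288, 0.027], 0.73)]
scene chuck_key []
the job is handed in; nothing more can be done
None
```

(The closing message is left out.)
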